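# Close the microplate incubator

### The job

A plate is waiting on the pulled-out tray of the small bench incubator. With the fingertips, gently push the tray fully home, and only then gently push the blue door fully shut over it. Pick nothing up: do not touch the plate, which must ride in lying flat in its tray, and leave the bottle, the blue tip rack and the spray bottle where they stand.

Things in the scene. Friction and masses are not known exactly. Their poses are not given: they have to be found in the camera images.
- incubator: Cream benchtop incubator, 240 deep (x) x 210 wide (y) x 105 mm high, fixed to the bench. Origin: centre of its underside, on the bench. Its x axis points from its front (door and tray side, at local x = -120 mm) to its back, y to its left side seen from the robot, z up. The tray comes out of its front in the local -x direction through an opening 158 mm wide, 38 to 80 mm above the bench.
- inc_tray (a joint): How far the tray is pulled out, in m: 0 = fully home (front panel within 1 mm of the housing's front face), 0.10 = pulled right out to its stop, where it starts. Slides straight along the incubator's x axis with about 1.2 N of friction, stays where it is left, stops hard at 0.
- tray_front (a point): Centre of the outer (robot-side) face of the tray's white front panel, which moves with the tray: panel 150 mm wide, 36 mm high (40 to 76 mm above the bench), 10 mm thick; 58 mm above the bench. Axes as the incubator's: push along +x to close. The aluminium tray (104 x 146 mm, rim 12 mm high) lies behind it, its floor 10 mm below this point.
- inc_door (a joint): Opening angle of the door, in rad: 0 = fully shut against the front, 1.57 = standing straight out towards the robot's side, 2.1 = end of travel. Stays at any angle (about 0.12 N m of friction); stops hard at 0.
- door_hinge (a point): On the upright hinge axis of the blue door, at the incubator's front left corner (local x = -122, y = +100 mm), 57 mm above the bench. Axes turn with the door (shut: as the incubator's; opening turns them clockwise from above). The door runs 200 mm from here along its -y, outer face at its x = -14 mm, inner at -2 mm, 20 to 95 mm above the bench; an 8 mm lip stands out at its free edge.
- door_push (a point): Point on the outer face of the door, 140 mm from the hinge axis, 57 mm above the bench; same axes as door_hinge, so push along its +x to close the door.
- plate_center (a point): Centre of the loose 96-well plate (85 x 127 x 14 mm, about 80 g) that lies in the tray with about 3 mm play all round; its top is 62 mm above the bench, below the top of the tray's front panel.
- bottle_center (a point): Centre of the loose glass bottle with blue cap, 66 mm diameter, 140 mm high; 70 mm above the bench.
- tip_rack_center (a point): Centre of the loose dark blue tip rack, 85 x 125 x 45 mm; 22.5 mm above the bench.
- sprayer_center (a point): On the axis of the loose white spray bottle, 80 mm above the bench; 68 mm diameter, 166 mm high, its nozzle reaching 55 mm out from the axis.

How it is judged:
By the outcome, as a careful person would: the job done as asked, in the order asked, and still so for the second after the job is handed in, with the robot touching nothing.
It also fails if it takes over 61 s, if anything falls off the work surface, if the arm or the gripper's body presses on something with over 40 N, if the wrist force passes 120 N, or if a joint passes its speed limit or range.

### The arm

A 6-joint arm with a two-finger parallel gripper is mounted at the origin on the work surface. World frame = base frame: x ahead of the robot, y to its left, z up, the work surface at z = 0. Lengths are in m, angles in rad, forces in N, time in s.
With the tool pointing down it reaches from about 0.25 to 0.725 m from the base axis. Payload 4 kg.
Tool frame: the origin (TCP) lies between the finger pads; the fingertips stand 25 mm ahead of it and the grasp point (between the pads) lies 6 mm ahead of it; z points along the fingers, y is the line along which they close (so a half turn about z gives the same grasp; the last joint's range is limited). The gripper opens to 85 mm and grips with 20 to 120 N. Pads are 22 mm wide; open, the fingers measure 114 mm over their backs; the gripper's body (76 mm by 85 mm) begins 54 mm behind the grasp point. The pads swing forward as they close: fully open they stand 13 mm farther back than shut.
Start: joints at [1.115, 0.241, 0.005, 1.335, 0, 1.571], TCP at [0.22, 0.449, 0.256] pointing down, gripper open.
Joint ranges: [-2.72, 2.72], [-1.05, 1.87], [-1.09, 1.28], [-1.99, 2.15], [-1.42, 1.44], [-3.14, 3.14]. Speed limits (rad/s): [2.79, 2.79, 3.14, 3.14, 3.14, 3.14].

### API

Orientations are given as a unit quaternion [x, y, z, w].
In Python, from workcell import bot gives the robot as it stands. The module is installed in compiled form; this text tells all that it offers.
- The arm moves only by the shell command python3 -m pendant 'ROWS'. ROWS is JSON, one flat list of numbers, 7 for each row, row after row: the shift along the tool's x, y, z normalised to -1 to 1, where 1 is 0.5 m, then the turn, a rotation vector about the tool's x, y, z normalised to -1 to 1, where 1 is 180 degrees, then the opening, from 0 (shut) to 1 (fully open). In form: [tx, ty, tz, ax, ay, az, fingers, tx, ty, tz, ax, ay, az, fingers, ...]. A call has exactly 10 rows; each row is the pose to reach, as a shift and turn from the pose commanded when the call began, along the tool's axes at that moment, turning the shorter way round; what a row does not reach only later rows make up. A row lasts 1/12 s, in which the tool goes at most 41.7 mm and 7.16 degrees, less where a joint would pass 70% of its speed; a pose out of reach is approached as far as the arm can. A call with a number of a shift or a turn outside -1 to 1 is refused whole. A call with a gripper value outside its range is refused whole. The fingers move at their own pace and stop on an object; the grip force is fixed at half the most. Time passes only in rows, so rows that repeat a pose let the fingers close, or fill a call up. It gives the time, the measured TCP pose, the force, the opening and the grip force at its end, in the units of the state.
- bot.get_obs(): the state, without advancing time (a new reading comes with each control period).
- bot.camera(name): name is "side" or "top"; returns a dict with "pixels" (384x512x3 uint8, red, green, blue), "mtx" (3x3 intrinsics, pixels), "k1" (the pictures are not rectified: a ray, as slopes to the right and down, at radius r is drawn at 1 + k1 r^2 times it, then the intrinsics apply), "cam_to_world" (4x4, takes a point from camera to world coordinates). Camera axes: x right, y up, looking along -z (the intrinsics and any distortion apply to the point x, -y, -z); pixel columns grow to the right and rows downward; lengths in m; the calibration is good to about 2 mm. A picture is of the moment at which its call begins. There is no depth.
- bot.job_done(): hands the job in; it is judged then, once.
The state is a dict: "clock": time; "joint_pos": joint angles; "joint_vel": joint speeds; "tau": joint torques, N m; "eef_pos": TCP position; "tool_rot": TCP orientation; "ft_force": force on the tool from outside, world axes, zero at the start; "ft_torque": the same for the moment, N m; "grip_width": finger opening in m; "grasp_force": force on a finger pad.
Only numpy, scipy, OpenCV 4.12 (cv2) and the standard library are available. Lean on these libraries where they do the work, as an engineer would, in place of code of your own. Each camera call takes 0.05 s, during which the arm holds its last target. There are 200 camera calls.

## Working session

There is one attempt and no reset: what is moved stays moved. The work goes in short steps, Python scripts to look and compute and a shell command to move; the robot and the scene stay as the last step left them, time stands still between calls to the robot, and variables do not carry over. Pictures are saved under pics/ and viewed, at most 10 in all, crops included, and the job is handed in when it is done.

```bash
mkdir -p pics; cat > h.py <<'E'
import numpy as np, cv2
from workcell import bot
from scipy.spatial.transform import Rotation as R
def snap(n,f):
    c=bot.camera(n); cv2.imwrite(f,cv2.resize(c["pixels"][:,:,::-1],(800,600),interpolation=cv2.INTER_CUBIC)); np.savez(f+'.npz',m=c["mtx"],k=c["k1"],T=c["cam_to_world"]); return c
def w(f,u,v,z):
    "u,v in 800x600 picture -> world at height z"
    d=np.load(f+'.npz'); m=d['m']
    p=cv2.undistortPoints(np.array([[[(u+.5)*.64-.5,(v+.5)*.64-.5]]],float),m,np.array([float(d['k']),0,0,0]))[0,0]
    T=d['T']; r=T[:3,:3]@[p[0],-p[1],-1]; o=T[:3,3]; return (o+r*(z-o[2])/r[2]).round(4)
E
python3 - <<'E'
from h import *
for n in("top","side"):
    c=snap(n,f"pics/{n}0.png"); print(c["mtx"],c["k1"],c["cam_to_world"].round(3))
o=bot.get_obs();print(o)
E
```

```text
[[394.38978583   0.         250.51721321]
 [  0.         394.38978583 187.46087415]
 [  0.           0.           1.        ]] -0.09657583231788472 [[ 0.001  0.998 -0.068  0.513]
 [-1.     0.001  0.005  0.009]
 [ 0.005  0.068  0.998  0.965]
 [ 0.     0.     0.     1.   ]]
[[421.72197547   0.         248.50931742]
 [  0.         421.72197547 198.55976553]
 [  0.           0.           1.        ]] -0.12405940668256941 [[-0.977  0.149 -0.153  0.418]
 [-0.214 -0.7    0.682  0.703]
 [-0.006  0.699  0.715  0.785]
 [ 0.     0.     0.     1.   ]]
{'clock': 0.1, 'joint_pos': array([ 1.11500597e+00,  2.41336602e-01,  3.89363708e-03,  1.33518053e+00,
       -3.23720928e-05,  1.57083993e+00]), 'joint_vel': array([ 0.0012389 , -0.00028376,  0.00259102, -0.00077585,  0.00076286,
        0.00055544]), 'tau': array([-7.17986295e-04, -3.73137724e+01,  2.53010362e+01,  1.08249634e-02,
       -5.75727404e-05, -2.88046280e-07]), 'eef_pos': array([0.21987619, 0.4485081 , 0.25551568]), 'tool_rot': array([ 2.25948758e-01,  9.74138760e-01, -8.93621534e-04, -1.90616396e-04]), 'ft_force': array([ 0.66951962, -0.30422005, -0.32381705]), 'ft_torque': array([ 0.01573332,  0.0238745 , -0.013277  ]), 'grasp_force': 0.0, 'grip_width': 0.0857040051885448}
```

View pics/top0.png

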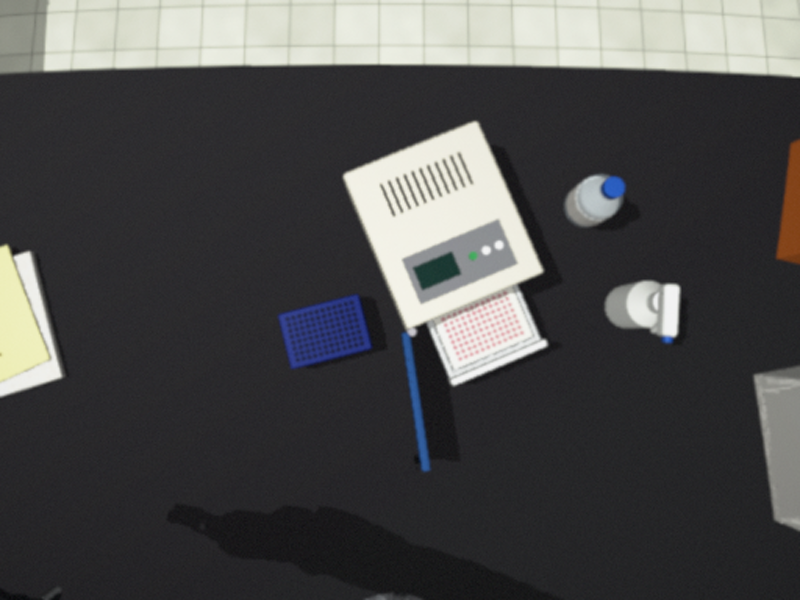

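View pics/side0.png

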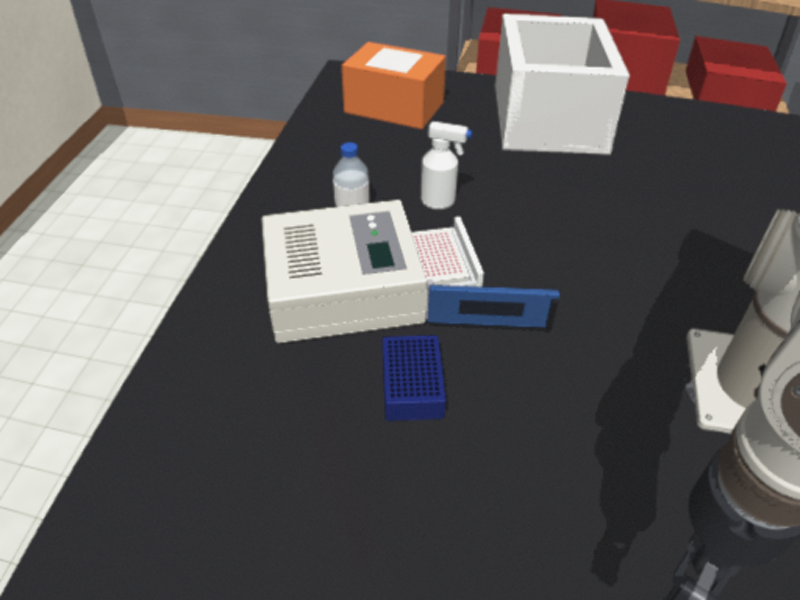

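The top view shows the housing corners at (344,177), (478,122), (543,270) and (411,328). The tray panel's outer edge runs (453,384)–(547,347), and the door runs (408,333)–(426,470). The rack is to the left of the door; the bottle and sprayer are well to the right.

```bash
python3 - <<'E'
from h import *
f="pics/top0.png"
P=np.array([w(f,u,v,.105) for u,v in[(344,177),(478,122),(543,270),(411,328)]]);print(P)
a=(P[0]+P[1]-P[2]-P[3]);yaw=np.arctan2(a[1],a[0]);b=P[0]+P[3]-P[1]-P[2];print(np.degrees(yaw),np.degrees(np.arctan2(-b[0],b[1])),[np.linalg.norm(P[i]-P[i-1]) for i in range(4)])
c=P.mean(0);x=np.array([np.cos(yaw),np.sin(yaw)]);y=np.array([-x[1],x[0]]);print("c",c)
q=c[:2]
loc=lambda p:((p[:2]-q)@x,(p[:2]-q)@y)
for n,u,v,z in[("trayL",453,384,.076),("trayR",547,347,.076),("hinge",408,333,.095),("doorendL",421,470,.095),("doorendR",430,470,.095),("rack",359,296,.045),("rack",371,349,.045),("rackL",291,367,.045),("spray",655,300,.16)]:
    p=w(f,u,v,z);print(n,p,np.round(loc(p),3))
print("trayfront",q-.22*x-.0*x, "hinge",q-.122*x+.1*y)
E
```

```text
[[ 0.7372  0.0726  0.105 ]
 [ 0.8191 -0.1195  0.105 ]
 [ 0.6048 -0.2092  0.105 ]
 [ 0.523  -0.0224  0.105 ]]
23.317902804153867 23.366281442714612 [np.float64(0.23432165926350038), np.float64(0.2088301223482858), np.float64(0.2323156903870249), np.float64(0.20392518235862875)]
c [ 0.671025 -0.069625  0.105   ]
trayL [ 0.443  -0.0838  0.076 ] [-0.215  0.077]
trayR [ 0.4958 -0.2208  0.076 ] [-0.221 -0.069]
hinge [ 0.5161 -0.0185  0.095 ] [-0.122  0.108]
doorendL [ 0.3243 -0.0368  0.095 ] [-0.305  0.167]
doorendR [ 0.3243 -0.0494  0.095 ] [-0.31   0.156]
rack [0.5715 0.0532 0.045 ] [-0.043  0.152]
rack [0.4924 0.035  0.045 ] [-0.123  0.167]
rackL [0.4654 0.1541 0.045 ] [-0.1    0.287]
spray [ 0.5593 -0.3469  0.16  ] [-0.212 -0.21 ]
trayfront [ 0.468994   -0.15670814] hinge [ 0.51940638 -0.02608429]
```

```bash
cat >> h.py <<'E'
yaw=np.radians(23.3); q=np.array([.671,-.0696]); X=np.array([np.cos(yaw),np.sin(yaw)]); Y=np.array([-X[1],X[0]])
def go(p,yawx):
    "print normalised shift/turn to world p with tool down, tool x at yawx deg"
    o=bot.get_obs(); r=R.from_quat(o["tool_rot"])
    g=R.from_euler('z',yawx,degrees=True)*R.from_euler('x',180,degrees=True)
    print("t",o["clock"],"at",o["eef_pos"].round(4),"j",o["joint_pos"].round(2),"F",o["ft_force"].round(2))
    print((r.inv().apply(np.array(p)-o["eef_pos"])/.5).round(3),((r.inv()*g).as_rotvec()/np.pi).round(3))
E
python3 -m pendant '[-0.92,-0.94,0,0,0,-0.274,0, -0.92,-0.94,0,0,0,-0.274,0, -0.92,-0.94,0,0,0,-0.274,0, -0.92,-0.94,0,0,0,-0.274,0, -0.92,-0.94,0,0,0,-0.274,0, -0.92,-0.94,0,0,0,-0.274,0, -0.92,-0.94,0,0,0,-0.274,0, -0.92,-0.94,0,0,0,-0.274,0, -0.92,-0.94,0,0,0,-0.274,0, -0.92,-0.94,0,0,0,-0.274,0]'
python3 -c "
from h import *
go([*(q-.275*X),.2],203.3)"
```

```text
clock: 0.93
eef_pos: [0.3391, 0.09, 0.2564]
tool_rot: [-0.202, 0.979, 0.0, 0.0]
ft_force: [0.8, 1.0, 0.2]
grip_width: 0.0001
grasp_force: 0.0
t 0.9333 at [0.3391 0.09   0.2564] j [ 0.26 -0.06 -0.33  1.3   0.   -0.15] F [0.85 1.04 0.22]
[ 0.067 -0.556  0.113] [-0.  0.  0.]
```

```bash
python3 -m pendant '[0.067,-0.556,0.113,0,0,0,0, 0.067,-0.556,0.113,0,0,0,0, 0.067,-0.556,0.113,0,0,0,0, 0.067,-0.556,0.113,0,0,0,0, 0.067,-0.556,0.113,0,0,0,0, 0.067,-0.556,0.113,0,0,0,0, 0.067,-0.556,0.113,0,0,0,0, 0.067,-0.556,0.113,0,0,0,0, 0.067,-0.556,0.113,0,0,0,0, 0.067,-0.556,0.113,0,0,0,0]'
python3 -c "
from h import *
go([*(q-.265*X),.08],203.3)
a=snap('top','pics/top1.png')['pixels'];b=snap('side','pics/side1.png')['pixels']
cv2.imwrite('pics/s1.png',cv2.resize(b[130:250,200:380,::-1],(720,480),interpolation=cv2.INTER_CUBIC))"
```

```text
clock: 1.77
eef_pos: [0.4174, -0.1766, 0.1994]
tool_rot: [-0.201, 0.98, 0.001, -0.001]
ft_force: [0.9, 0.1, 0.5]
grip_width: -0.0001
grasp_force: 0.0
t 1.7667 at [ 0.4174 -0.1766  0.1994] j [-0.4   0.19 -0.22  1.17  0.   -0.8 ] F [0.88 0.07 0.52]
[-0.021 -0.004  0.239] [ 0.001 -0.    -0.001]
```

View pics/s1.png

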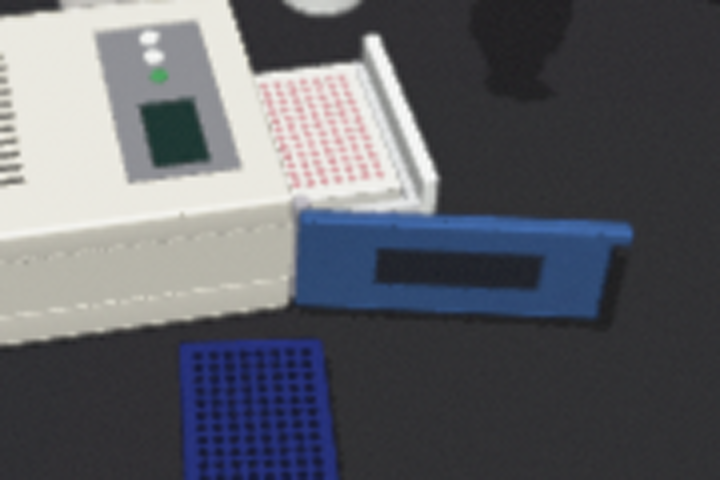

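The crop shows the tray, with its panel at (375,40)–(435,190), clear of the door at (300,215)–(630,235). The fingers are above the crop. I'll descend in front of the panel.

```bash
python3 -m pendant '[0,-0.004,0.12,0,0,0,0, 0,-0.004,0.2,0,0,0,0, 0,-0.004,0.239,0,0,0,0, 0,-0.004,0.239,0,0,0,0, 0,-0.004,0.239,0,0,0,0, 0,-0.004,0.239,0,0,0,0, 0,-0.004,0.239,0,0,0,0, 0,-0.004,0.239,0,0,0,0, 0,-0.004,0.239,0,0,0,0, 0,-0.004,0.239,0,0,0,0]'
python3 -c "
from h import *
go([*(q-.131*X),.08],203.3)
a=snap('top','pics/top2.png')['pixels'];b=snap('side','pics/side2.png')['pixels']
f=lambda i:cv2.resize(i[:,:,::-1],(400,500),interpolation=cv2.INTER_CUBIC)
cv2.imwrite('pics/s2.png',np.hstack([f(a[175:325,250:370]),f(b[120:245,250:350])]))"
```

```text
clock: 2.7
eef_pos: [0.4197, -0.1792, 0.0818]
tool_rot: [-0.201, 0.98, -0.001, 0.001]
ft_force: [-0.6, -0.4, -0.6]
grip_width: 0.0001
grasp_force: 0.0
t 2.7 at [ 0.4197 -0.1792  0.0818] j [-0.4   0.31 -0.39  0.86 -0.   -0.81] F [-0.56 -0.4  -0.61]
[-0.286  0.003  0.004] [-0.001  0.001 -0.001]
```

View pics/s2.png

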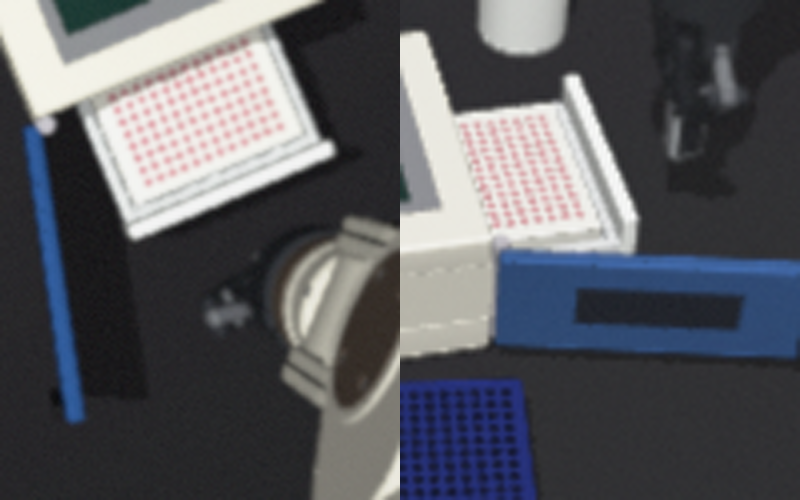

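```bash
python3 -c "
from h import *
for n,cx,cy,sx,sy in(('top',250,175,400/120,500/150),('side',250,120,4,4)):
    d=np.load(f'pics/{n}2.png.npz');T=np.linalg.inv(d['T']);M=np.diag([1,-1,-1.])
    P=np.array([[.4197,-.1792,.057],[.4197,-.1792,.13],[*(q-.22*X),.076],[*(q-.22*X+.075*Y),.076],[*(q-.22*X-.075*Y),.076]])
    u,_=cv2.projectPoints(P,cv2.Rodrigues(M@T[:3,:3])[0],M@T[:3,3],d['m'],np.array([float(d['k']),0,0,0]))
    print(n,((u[:,0]-[cx,cy])*[sx,sy]).round(0).tolist())
"
```

```text
top [[268.0, 266.0], [291.0, 278.0], [240.0, 196.0], [138.0, 241.0], [340.0, 152.0]]
side [[280.0, 151.0], [293.0, 63.0], [205.0, 140.0], [238.0, 216.0], [174.0, 71.0]]
```

```bash
python3 -m pendant '[-0.03,0.003,0.004,0,0,0,0, -0.05,0.003,0.004,0,0,0,0, -0.065,0.003,0.004,0,0,0,0, -0.07,0.003,0.004,0,0,0,0, -0.075,0.003,0.004,0,0,0,0, -0.08,0.003,0.004,0,0,0,0, -0.085,0.003,0.004,0,0,0,0, -0.09,0.003,0.004,0,0,0,0, -0.095,0.003,0.004,0,0,0,0, -0.1,0.003,0.004,0,0,0,0]'
python3 -m pendant '[-0.007,0,0,0,0,0,0, -0.014,0,0,0,0,0,0, -0.021,0,0,0,0,0,0, -0.028,0,0,0,0,0,0, -0.035,0,0,0,0,0,0, -0.042,0,0,0,0,0,0, -0.049,0,0,0,0,0,0, -0.056,0,0,0,0,0,0, -0.063,0,0,0,0,0,0, -0.07,0,0,0,0,0,0]'
python3 -c "
from h import *
go([*(q-.131*X),.08],203.3)"
```

```text
clock: 3.63
eef_pos: [0.4639, -0.1578, 0.0784]
tool_rot: [-0.201, 0.98, -0.0, -0.0]
ft_force: [-0.3, -1.7, 0.2]
grip_width: 0.0001
grasp_force: 0.7
clock: 4.47
eef_pos: [0.4967, -0.1438, 0.0785]
tool_rot: [-0.201, 0.98, -0.0, -0.0]
ft_force: [-0.5, -1.2, -0.2]
grip_width: 0.0003
grasp_force: 0.7
t 4.4667 at [ 0.4967 -0.1438  0.0785] j [-0.28  0.42 -0.23  0.91 -0.   -0.69] F [-0.51 -1.17 -0.19]
[-0.117 -0.001 -0.003] [-0.    -0.    -0.001]
```

```bash
python3 -m pendant '[-0.008,0,0,0,0,0,0, -0.016,0,0,0,0,0,0, -0.024,0,0,0,0,0,0, -0.032,0,0,0,0,0,0, -0.04,0,0,0,0,0,0, -0.048,0,0,0,0,0,0, -0.056,0,0,0,0,0,0, -0.064,0,0,0,0,0,0, -0.072,0,0,0,0,0,0, -0.08,0,0,0,0,0,0]'
python3 -m pendant '[-0.002,0,0,0,0,0,0, -0.004,0,0,0,0,0,0, -0.006,0,0,0,0,0,0, -0.008,0,0,0,0,0,0, -0.01,0,0,0,0,0,0, -0.012,0,0,0,0,0,0, -0.014,0,0,0,0,0,0, -0.016,0,0,0,0,0,0, -0.018,0,0,0,0,0,0, -0.02,0,0,0,0,0,0]'
python3 -c "
from h import *
go([*(q-.131*X),.08],203.3)
a=snap('top','pics/top3.png')['pixels'];b=snap('side','pics/side3.png')['pixels']
f=lambda i:cv2.resize(i[:,:,::-1],(400,500),interpolation=cv2.INTER_CUBIC)
cv2.imwrite('pics/s3.png',np.hstack([f(a[150:300,250:370]),f(b[120:245,240:340])]))"
```

```text
clock: 5.3
eef_pos: [0.5335, -0.128, 0.0785]
tool_rot: [-0.201, 0.98, 0.0, 0.0]
ft_force: [-0.8, -0.9, 0.0]
grip_width: -0.0001
grasp_force: 0.7
clock: 6.13
eef_pos: [0.5423, -0.1242, 0.0785]
tool_rot: [-0.201, 0.98, 0.0, -0.0]
ft_force: [-0.9, -0.2, 0.4]
grip_width: 0.0
grasp_force: 0.6
t 6.1333 at [ 0.5423 -0.1242  0.0785] j [-0.23  0.49 -0.12  0.96  0.   -0.63] F [-0.9  -0.21  0.43]
[-0.017 -0.002 -0.003] [ 0.    -0.    -0.001]
```

View pics/s3.png

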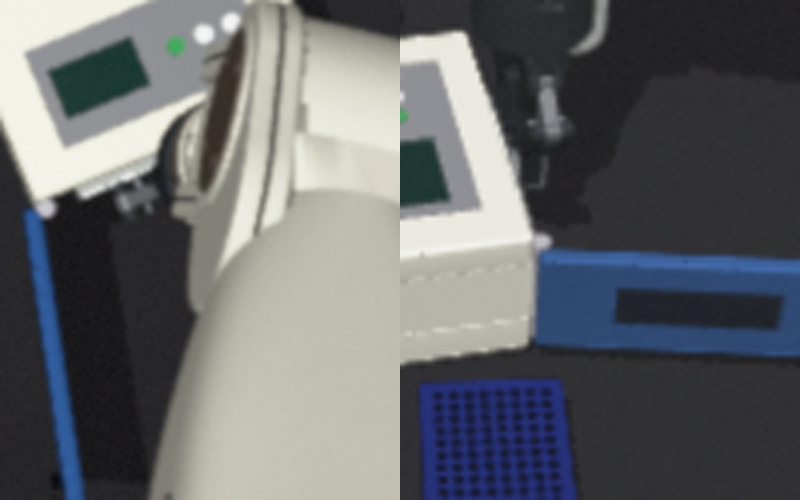

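The panel's edge is still just visible at the left (120,178), so there are a few mm left. I'll creep in while watching the force.

```bash
python3 -m pendant '[-0.0012,0,0,0,0,0,0, -0.0024,0,0,0,0,0,0, -0.0036,0,0,0,0,0,0, -0.0048,0,0,0,0,0,0, -0.006,0,0,0,0,0,0, -0.0072,0,0,0,0,0,0, -0.0084,0,0,0,0,0,0, -0.0096,0,0,0,0,0,0, -0.0108,0,0,0,0,0,0, -0.012,0,0,0,0,0,0]'
python3 -m pendant '[-0.0004,0,0,0,0,0,0, -0.0008,0,0,0,0,0,0, -0.0012,0,0,0,0,0,0, -0.0016,0,0,0,0,0,0, -0.002,0,0,0,0,0,0, -0.0024,0,0,0,0,0,0, -0.0028,0,0,0,0,0,0, -0.0032,0,0,0,0,0,0, -0.0036,0,0,0,0,0,0, -0.004,0,0,0,0,0,0]'
```

```text
clock: 7.07
eef_pos: [0.5479, -0.1219, 0.0785]
tool_rot: [-0.201, 0.98, -0.0, 0.0]
ft_force: [-1.1, -0.2, 0.4]
grip_width: 0.0003
grasp_force: 0.6
clock: 7.9
eef_pos: [0.5484, -0.1216, 0.0783]
tool_rot: [-0.201, 0.98, -0.0, -0.001]
ft_force: [-6.1, -1.9, 4.5]
grip_width: 0.0001
grasp_force: 0.5
```

The tray hit its stop: 6 N of push with the finger face at local x ≈ -0.122. I'll retreat and check.

```bash
python3 -m pendant '[0.02,0,0,0,0,0,0, 0.06,0,0,0,0,0,0, 0.12,0,0,0,0,0,0, 0.16,0,0,0,0,0,0, 0.2,0,0,0,0,0,0, 0.2,0,-0.08,0,0,0,0, 0.2,0,-0.16,0,0,0,0, 0.2,0,-0.24,0,0,0,0, 0.2,0,-0.24,0,0,0,0, 0.2,0,-0.24,0,0,0,0]'
cat >> h.py <<'E'
def door(th,r=.14,gap=0,z=.08,H=q-.122*X+.1*Y):
    psi=yaw-th; ex=np.array([np.cos(psi),np.sin(psi)]); ey=np.array([-ex[1],ex[0]])
    return [*(H-(.014+.011+gap)*ex-r*ey),z], np.degrees(psi)+180
E
python3 -c "
from h import *
f='pics/top0.png'
H=q-.122*X+.1*Y
for u,v in((421,470),(430,470)):
  p=w(f,u,v,.095)[:2]-H; print(np.degrees(np.arctan2(p[1],p[0])), np.linalg.norm(p))
p,y=door(1.85,gap=.04,z=.2);print(p,y);go(p,y)
a=snap('top','pics/top4.png')['pixels'];b=snap('side','pics/side4.png')['pixels']
f=lambda i:cv2.resize(i[:,:,::-1],(400,500),interpolation=cv2.INTER_CUBIC)
cv2.imwrite('pics/s4.png',np.hstack([f(a[160:310,240:360]),f(b[120:245,240:340])]))"
```

```text
clock: 8.73
eef_pos: [0.4602, -0.1612, 0.2018]
tool_rot: [-0.201, 0.98, -0.002, 0.004]
ft_force: [-0.2, -0.4, -0.2]
grip_width: 0.0001
grasp_force: 0.0
-176.83496234012756 0.1953930357416638
-173.16397583352298 0.1964918782144649
[np.float64(0.37226828202213524), np.float64(0.0206649701864361), 0.2] 97.3028079007977
t 8.7333 at [ 0.4602 -0.1612  0.2018] j [-0.34  0.24 -0.14  1.18  0.   -0.74] F [-0.17 -0.38 -0.23]
[0.018 0.404 0.001] [0.001 0.003 0.588]
```

View pics/s4.png

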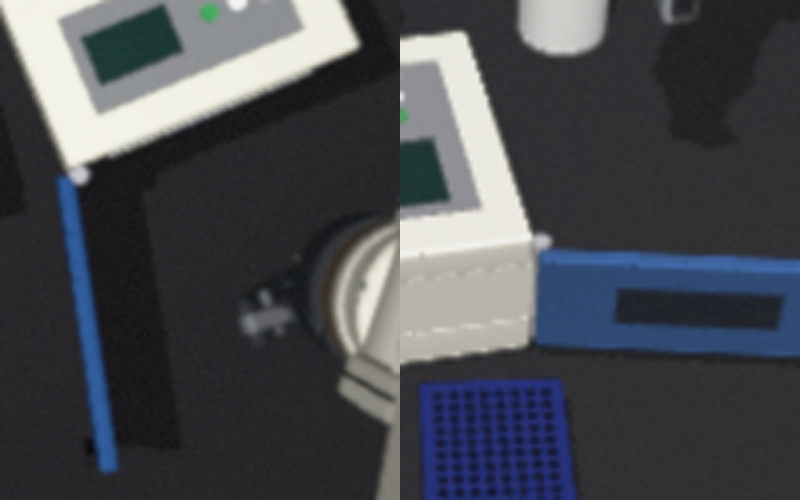

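The panel is hidden under the front edge (about (200,120) in the left crop), so the tray is home. The door still runs (65,180)–(110,470), opening ≈ 1.85 rad. Next I move to its outer side.

```bash
python3 -m pendant '[0.018,0.404,0,0,0,0.3,0, 0.018,0.404,0,0,0,0.3,0, 0.018,0.404,0,0,0,0.3,0, 0.018,0.404,0,0,0,0.3,0, 0.018,0.404,0,0,0,0.3,0, 0.018,0.404,0,0,0,0.3,0, 0.018,0.404,0,0,0,0.3,0, 0.018,0.404,0,0,0,0.3,0, 0.018,0.404,0,0,0,0.3,0, 0.018,0.404,0,0,0,0.3,0]'
python3 -c "
from h import *
p,y=door(1.852,gap=.04,z=.2);go(p,y)"
```

```text
clock: 9.67
eef_pos: [0.369, 0.0217, 0.1972]
tool_rot: [0.264, 0.965, -0.0, -0.001]
ft_force: [-0.6, -0.0, -0.3]
grip_width: -0.0001
grasp_force: 0.0
t 9.6667 at [0.369  0.0217 0.1972] j [ 0.06  0.02 -0.41  1.14  0.    0.59] F [-0.65 -0.03 -0.28]
[-0.006  0.002 -0.006] [-0.001 -0.001  0.29 ]
```

```bash
python3 -m pendant '[0,0,0,0,0,0.29,0, 0,0,0,0,0,0.29,0, 0,0,0,0,0,0.29,0, 0,0,0.05,0,0,0.29,0, 0,0,0.1,0,0,0.29,0, 0,0,0.15,0,0,0.29,0, 0,0,0.2,0,0,0.29,0, 0,0,0.234,0,0,0.29,0, 0,0,0.234,0,0,0.29,0, 0,0,0.234,0,0,0.29,0]'
python3 -c "
from h import *
for a in(1.852,1.5,1.2):
  p,y=door(a);go(p,y)"
```

```text
clock: 10.5
eef_pos: [0.3687, 0.0213, 0.0805]
tool_rot: [0.662, 0.75, -0.001, -0.001]
ft_force: [-0.5, 0.2, 0.2]
grip_width: 0.0002
grasp_force: 0.0
t 10.5 at [0.3687 0.0213 0.0805] j [ 0.06  0.17 -0.6   0.81  0.    1.5 ] F [-0.52  0.25  0.23]
[-0.082  0.007  0.001] [-0.001 -0.    -0.   ]
t 10.5 at [0.3687 0.0213 0.0805] j [ 0.06  0.17 -0.6   0.81  0.    1.5 ] F [-0.52  0.25  0.23]
[-0.181  0.007  0.001] [-0.001 -0.    -0.112]
t 10.5 at [0.3687 0.0213 0.0805] j [ 0.06  0.17 -0.6   0.81  0.    1.5 ] F [-0.52  0.25  0.23]
[-0.262  0.035  0.001] [-0.001 -0.001 -0.208]
```

```bash
python3 -m pendant '[-0.02,0.007,0,0,0,0,0, -0.045,0.007,0,0,0,0,0, -0.06,0.007,0,0,0,0,0, -0.07,0.007,0,0,0,0,0, -0.08,0.007,0,0,0,0,0, -0.09,0.007,0,0,0,-0.01,0, -0.1,0.007,0,0,0,-0.02,0, -0.11,0.007,0,0,0,-0.03,0, -0.12,0.007,0,0,0,-0.04,0, -0.13,0.007,0,0,0,-0.05,0]'
python3 -c "
from h import *
for a in(1.7,1.3):
  p,y=door(a);go(p,y)
a=snap('top','pics/top5.png')['pixels'];b=snap('side','pics/side5.png')['pixels']
f=lambda i:cv2.resize(i[:,:,::-1],(400,500),interpolation=cv2.INTER_CUBIC)
cv2.imwrite('pics/s5.png',np.hstack([f(a[180:330,240:360]),f(b[130:255,260:360])]))"
```

```text
clock: 11.33
eef_pos: [0.3809, -0.0425, 0.0817]
tool_rot: [0.601, 0.799, 0.0, -0.0]
ft_force: [-0.8, 0.9, 0.3]
grip_width: -0.0
grasp_force: 0.5
t 11.3333 at [ 0.3809 -0.0425  0.0817] j [-0.11  0.19 -0.57  0.81  0.    1.18] F [-0.81  0.85  0.34]
[ 0.006 -0.005  0.003] [-0.    -0.     0.001]
t 11.3333 at [ 0.3809 -0.0425  0.0817] j [-0.11  0.19 -0.57  0.81  0.    1.18] F [-0.81  0.85  0.34]
[-0.107 -0.002  0.003] [-0.    -0.    -0.126]
```

View pics/s5.png

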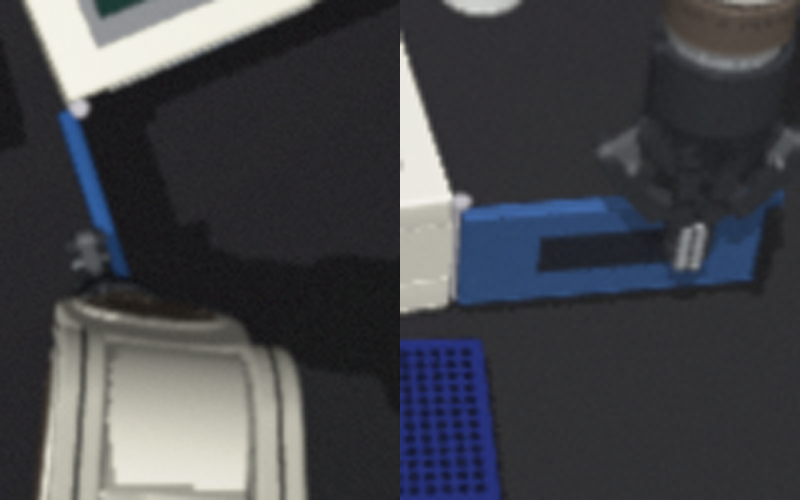

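The fingertips are pressing the door's outer face at (690,245) in the right crop, and the door has begun to turn.

```bash
python3 -m pendant '[-0.011,0,0,0,0,-0.013,0, -0.022,-0.002,0,0,0,-0.025,0, -0.033,-0.003,0,0,0,-0.038,0, -0.044,-0.004,0,0,0,-0.05,0, -0.055,-0.004,0,0,0,-0.063,0, -0.066,-0.004,0,0,0,-0.076,0, -0.077,-0.004,0,0,0,-0.088,0, -0.088,-0.003,0,0,0,-0.1,0, -0.099,-0.002,0,0,0,-0.113,0, -0.107,-0.001,0,0,0,-0.126,0]'
python3 -c "
from h import *
p,y=door(.9);go(p,y)"
```

```text
clock: 12.27
eef_pos: [0.3958, -0.0939, 0.0817]
tool_rot: [0.432, 0.902, 0.0, 0.0]
ft_force: [1.0, 1.8, -0.2]
grip_width: 0.0
grasp_force: 0.5
t 12.2667 at [ 0.3958 -0.0939  0.0817] j [-0.23  0.23 -0.51  0.83  0.    0.66] F [ 0.95  1.81 -0.22]
[-0.112  0.     0.003] [ 0.    -0.    -0.127]
```

```bash
python3 -m pendant '[-0.011,0,0,0,0,-0.013,0, -0.022,-0.002,0,0,0,-0.025,0, -0.033,-0.003,0,0,0,-0.038,0, -0.044,-0.004,0,0,0,-0.05,0, -0.055,-0.004,0,0,0,-0.063,0, -0.066,-0.004,0,0,0,-0.076,0, -0.077,-0.004,0,0,0,-0.088,0, -0.088,-0.003,0,0,0,-0.1,0, -0.1,-0.002,0,0,0,-0.113,0, -0.111,0,0,0,0,-0.126,0]'
python3 -c "
from h import *
p,y=door(.5);go(p,y)"
```

```text
clock: 13.1
eef_pos: [0.4302, -0.137, 0.0815]
tool_rot: [0.246, 0.969, 0.0, -0.0]
ft_force: [-0.5, 1.6, 0.7]
grip_width: 0.0002
grasp_force: 0.5
t 13.1 at [ 0.4302 -0.137   0.0815] j [-0.31  0.31 -0.4   0.86  0.    0.19] F [-0.53  1.59  0.67]
[-0.115  0.003  0.003] [ 0.    -0.    -0.129]
```

```bash
python3 -m pendant '[-0.011,0,0,0,0,-0.013,0, -0.022,-0.002,0,0,0,-0.025,0, -0.033,-0.003,0,0,0,-0.038,0, -0.044,-0.004,0,0,0,-0.05,0, -0.055,-0.004,0,0,0,-0.063,0, -0.066,-0.004,0,0,0,-0.076,0, -0.077,-0.003,0,0,0,-0.088,0, -0.088,-0.001,0,0,0,-0.1,0, -0.1,0,0,0,0,-0.113,0, -0.112,0.002,0,0,0,-0.126,0]'
python3 -c "
from h import *
for a in (.15,0):
  p,y=door(a);go(p,y)"
```

```text
clock: 13.93
eef_pos: [0.4797, -0.1629, 0.0815]
tool_rot: [0.051, 0.999, 0.0, -0.0]
ft_force: [-1.5, 0.8, 0.3]
grip_width: -0.0
grasp_force: 0.4
t 13.9333 at [ 0.4797 -0.1629  0.0815] j [-0.33  0.4  -0.26  0.91  0.   -0.23] F [-1.45  0.77  0.28]
[-0.103  0.001  0.003] [ 0.    -0.    -0.114]
t 13.9333 at [ 0.4797 -0.1629  0.0815] j [-0.33  0.4  -0.26  0.91  0.   -0.23] F [-1.45  0.77  0.28]
[-0.144  0.012  0.003] [ 0.    -0.    -0.162]
```

```bash
python3 -m pendant '[-0.01,-0.001,0,0,0,-0.011,0, -0.02,-0.003,0,0,0,-0.023,0, -0.031,-0.004,0,0,0,-0.034,0, -0.041,-0.005,0,0,0,-0.046,0, -0.052,-0.005,0,0,0,-0.057,0, -0.062,-0.004,0,0,0,-0.068,0, -0.072,-0.003,0,0,0,-0.08,0, -0.083,-0.002,0,0,0,-0.091,0, -0.093,-0.001,0,0,0,-0.103,0, -0.103,0.001,0,0,0,-0.114,0]'
python3 -m pendant '[-0.003,0,0,0,0,-0.004,0, -0.006,0,0,0,0,-0.008,0, -0.009,0,0,0,0,-0.012,0, -0.012,0,0,0,0,-0.016,0, -0.015,0,0,0,0,-0.02,0, -0.018,0,0,0,0,-0.024,0, -0.021,0,0,0,0,-0.028,0, -0.024,0,0,0,0,-0.032,0, -0.027,0,0,0,0,-0.036,0, -0.03,0,0,0,0,-0.04,0]'
python3 -c "
from h import *
p,y=door(0);go(p,y)"
```

```text
clock: 14.77
eef_pos: [0.5311, -0.1681, 0.0815]
tool_rot: [-0.127, 0.992, -0.0, -0.0]
ft_force: [-0.7, -1.4, 0.6]
grip_width: -0.0001
grasp_force: 0.5
clock: 15.6
eef_pos: [0.5458, -0.1644, 0.0815]
tool_rot: [-0.189, 0.982, -0.0, 0.0]
ft_force: [-0.0, -0.9, 0.0]
grip_width: -0.0001
grasp_force: 0.5
t 15.6 at [ 0.5458 -0.1644  0.0815] j [-0.29  0.51 -0.08  0.98  0.   -0.67] F [-0.03 -0.94  0.01]
[-0.011 -0.005  0.003] [-0.     0.    -0.008]
```

```bash
python3 -m pendant '[-0.001,0,0,0,0,-0.001,0, -0.002,0,0,0,0,-0.002,0, -0.003,0,0,0,0,-0.003,0, -0.004,0,0,0,0,-0.004,0, -0.005,0,0,0,0,-0.005,0, -0.006,0,0,0,0,-0.006,0, -0.007,0,0,0,0,-0.007,0, -0.008,0,0,0,0,-0.008,0, -0.009,0,0,0,0,-0.008,0, -0.009,0,0,0,0,-0.008,0]'
python3 -m pendant '[-0.0004,0,0,0,0,0,0, -0.0008,0,0,0,0,0,0, -0.0012,0,0,0,0,0,0, -0.0016,0,0,0,0,0,0, -0.002,0,0,0,0,0,0, -0.0024,0,0,0,0,0,0, -0.0028,0,0,0,0,0,0, -0.0032,0,0,0,0,0,0, -0.0036,0,0,0,0,0,0, -0.004,0,0,0,0,0,0]'
```

```text
clock: 16.43
eef_pos: [0.55, -0.1627, 0.0815]
tool_rot: [-0.201, 0.98, 0.0, 0.0]
ft_force: [-0.3, -0.4, 0.8]
grip_width: 0.0004
grasp_force: 0.3
clock: 17.27
eef_pos: [0.551, -0.1623, 0.0815]
tool_rot: [-0.201, 0.98, -0.0, -0.001]
ft_force: [-4.3, -2.5, 1.8]
grip_width: -0.0
grasp_force: 2.4
```

```bash
python3 -m pendant '[-0.0002,0,0,0,0,0,0, -0.0004,0,0,0,0,0,0, -0.0006,0,0,0,0,0,0, -0.0008,0,0,0,0,0,0, -0.001,0,0,0,0,0,0, -0.001,0,0,0,0,0,0, -0.001,0,0,0,0,0,0, -0.001,0,0,0,0,0,0, -0.001,0,0,0,0,0,0, -0.001,0,0,0,0,0,0]'
python3 -m pendant '[0.01,0,0,0,0,0,0, 0.03,0,0,0,0,0,0, 0.07,0,0,0,0,0,0, 0.13,0,0,0,0,0,0, 0.19,0,0,0,0,0,0, 0.25,0,-0.08,0,0,0,0, 0.25,0,-0.16,0,0,0,0, 0.25,0,-0.24,0,0,0,0, 0.25,0,-0.28,0,0,0,0, 0.25,0,-0.28,0,0,0,0]'
python3 -c "
from h import *
a=snap('top','pics/top6.png')['pixels'];b=snap('side','pics/side6.png')['pixels']
f=lambda i:cv2.resize(i[:,:,::-1],(400,500),interpolation=cv2.INTER_CUBIC)
cv2.imwrite('pics/s6.png',np.hstack([f(a[140:290,240:360]),f(b[120:270,200:320])]))"
```

```text
clock: 18.1
eef_pos: [0.551, -0.1623, 0.0815]
tool_rot: [-0.201, 0.98, -0.0, -0.001]
ft_force: [-6.2, -4.0, 2.9]
grip_width: 0.0001
grasp_force: 3.1
clock: 18.93
eef_pos: [0.4402, -0.2126, 0.228]
tool_rot: [-0.201, 0.98, -0.004, 0.006]
ft_force: [0.1, -1.0, 1.2]
grip_width: 0.0001
grasp_force: 0.0
```

View pics/s6.png

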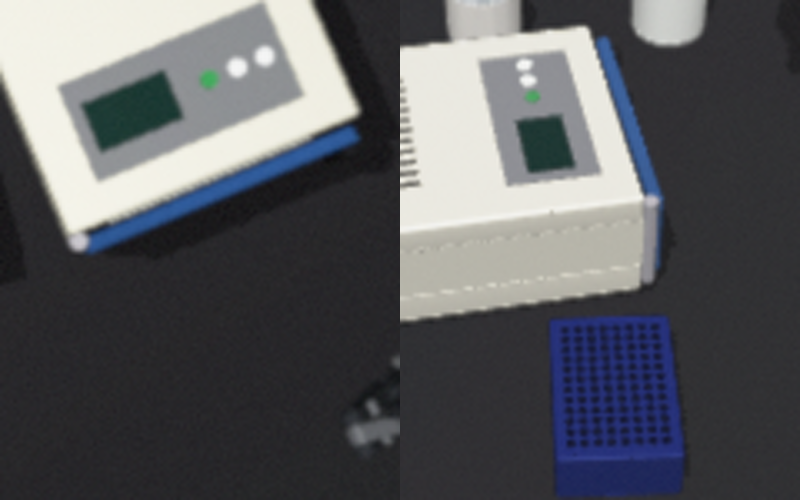

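The door lies along the front, (90,245)–(355,135), and everything else is undisturbed. I'll check numerically that the door edge is parallel to the housing edge.

```bash
python3 -c "
from h import *
a=bot.camera('top');i=a['pixels'].astype(int);T=a['cam_to_world']
bl=(i[...,2]-i[...,0]>50)
cr=(i.min(2)>150)
def W(c,r,z):
    p=cv2.undistortPoints(np.array([[[c,r]]],float),a['mtx'],np.array([a['k1'],0,0,0]))[0,0];d=T[:3,:3]@[p[0],-p[1],-1];return (T[:3,3]+d*(z-T[2,3])/d[2])[:2]
for n,m,z in(('door',bl,.095),('house',cr,.105)):
    P=np.array([W(c,np.where(m[150:225,c])[0].max()+150.5,z) for c in range(275,338)])
    k=np.polyfit(P[:,1],P[:,0],1);e=P[:,0]-np.polyval(k,P[:,1]);g=abs(e)<.002;k=np.polyfit(P[g,1],P[g,0],1);print(n,np.degrees(np.arctan(k[0])),g.sum(),abs(e).max(), [round(float((np.array([np.polyval(k,y),y])-q)@X),4) for y in(-.07,-.18)])
"
```

```text
door -22.681488592146767 63 0.0011051106018654666 [-0.1334, -0.1347]
house -23.185061520383027 62 0.002292451383794303 [-0.1191, -0.1193]
```

```bash
python3 -c "
from h import *
print(bot.job_done())"
```

```text
the job is handed in; nothing more can be done
None
```

I pushed the tray home to its hard stop and then shut the door to its stop, each with about 6–8 N of fingertip force, and handed the job in at about 19 s; the plate, bottle, tip rack and sprayer were not touched, though no verdict came back.

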